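# Hang the parts bin on the bench rail

## Task

Clear the yellow parts bin off the worktop: lift the red S-hook, whose lower curl opens towards the robot, straight out of its wooden block, hang it over the steel rail well clear of the posts and let go of it. Then take the yellow bin by its black front handle and hang it by its wire bail in the hook's lower curl, so that it hangs still and level, clear of the worktop.

Things in the scene. Friction and masses are not known exactly. Their poses are not given: they have to be found in the camera images.
- rail_mid (a point): Rail: level steel bar, 12 mm diameter, axis 280 mm above the worktop, on two posts 260 mm apart on a fixed plywood foot (80 x 300 x 18 mm). This point: middle of the bar, on its axis. y along the bar, z up, x away from the robot (the stand is turned up to 0.2 rad). Nothing is above the bar.
- hook_grip (a point): Red S-hook of 12 x 6 mm flat bar, 137 tall, 48 wide (x), 12 deep (y), upright in a 32 mm deep slot. Point: midway between the upper curl's upright legs (grip their flat outsides, 48 mm apart in x, +-5 mm in z). From it: top 29 up, crown underside 23 up, rail axis when hung 17 up, lower free end (-x side) 73 down, lower curl's floor 102 down. Gaps inside: upper 36, lower 34 mm. x away from robot.
- bin_handle (a point): Yellow parts bin (90 x 80 x 40 mm, 0.16 kg) on the worktop; a blue one like it is not wanted. Point: centre of its upright black front handle (20 mm in x, gripped across its 14 mm in y, 44 tall), 36 mm above the bin's underside, 43 mm in front of its wall. x from handle to bin, z up. A gripper on it passes in front of the rail when the bail is in the hook.
- bin_bail (a point): Middle of the yellow bin's bail: a rigid arch fixed to the bin's sides, its top a level bar along y, 8 mm diameter, 64 mm long, 105 mm above the underside, 65 mm above the rim. It lies 88 mm in +x and 69 mm above bin_handle (same axes). Hung, it is 98 mm below hook_grip; the hook's bar slants from the lower curl's +x side up to the upper curl's -x leg.

How it is judged:
By the outcome, as a careful person would: the job done as asked, in the order asked, and still so for the second after the job is handed in, with the robot touching nothing.
It also fails if it takes over 59 s, if anything falls off the work surface, if the arm or the gripper's body presses on something with over 40 N, if the wrist force passes 120 N, or if a joint passes its speed limit or range.

## Robot

A 6-joint arm with a two-finger parallel gripper is mounted at the origin on a cart in front of the work surface, level with it; the furniture and walls round the work are solid. World frame = base frame: x ahead of the robot, y to its left, z up, the work surface at z = 0. Lengths are in mm, angles in rad, forces in N, time in s.
With the tool pointing down it reaches from about 350 to 775 mm from the base axis. Payload 7.3 kg.
Tool frame: the origin (TCP) lies at the very end of the fingers, on their centre line; the grasp point (between the pads) lies bot.grip_point_offset behind it (bot.grip_point_offset is the distance from the TCP to the grasp point, in mm); z points along the fingers, y is the line along which they close (so a half turn about z gives the same grasp; the last joint's range is limited). The gripper opens to 92 mm and grips with 3 to 60 N. Pads are 19 mm wide; open, the fingers measure 130 mm over their backs; the gripper's body (75 mm by 190 mm) begins 47 mm behind the grasp point.
Start: joints at [-1.437, 0.342, 1.524, -0, 1.275, -0.146], TCP at [145.008, -504.596, 226.741] pointing down, gripper open.
Joint ranges: [-2.53, 2.53], [-0.77, 2.02], [0.04, 2.7], [-1, 4.14], [0.28, 2.66], [-3.11, 3.11]. Speed limits (rad/s): [2.57, 2.57, 3.14, 3.14, 3.14, 3.14].

## Interface

Orientations are given as [roll, pitch, yaw] about the fixed x, y, z axes, in that order (R = Rz(yaw) Ry(pitch) Rx(roll)).
In Python, from plant import bot gives the robot as it stands. The module is installed in compiled form; this text tells all that it offers.
- The arm moves only by the tool carry_out, never from a script. Its argument "plan" is a list of rows, each an object of numbers: "tx", "ty", "tz": the shift along the world's x, y, z in mm; "rx", "ry", "rz": the turn, a rotation vector about the world's x, y, z in rad. A call has 1 to 12 rows; each row shifts and turns the commanded pose from where the row before left it; what a row does not reach is not made up. A row lasts 1/10 s, in which the tool goes at most 50 mm and 8.59 degrees, less where a joint would pass 70% of its speed; a pose out of reach is approached as far as the arm can. A call with a gripper value outside its range is refused whole. "gripper" is the closure, from 0 (fully open) to 1 (shut), set as the call begins (left out, the last holds). The fingers move at their own pace and stop on an object; the grip force is fixed at half the most. Time passes only in rows, so rows that do not move let the fingers close. It gives the time, the measured TCP pose, the force, the opening and the grip force at its end, in the units of the state.
- bot.get_obs(): the state, without advancing time (a new reading comes with each control period).
- bot.capture(name): name is "scene" or "top" or "wrist"; returns the picture (400x640x3 uint8, red, green, blue); there is no depth.
- bot.camera_model(name): a dict with "camera_matrix" (3x3 intrinsics, pixels), "R" (3x3) and "t" (3): a world point X has camera coordinates R X + t. Camera axes: x right, y down, z forward; pixel columns grow to the right and rows downward; lengths in mm; the calibration is good to about 2 mm. A picture is of the moment at which its call begins: read the wrist's pose just before it. camera_model takes no time and is no camera call; for the wrist camera it gives the pose at the moment of the call.
- bot.close_job(): hands the job in; it is judged then, once.
The state is a dict: "time": time; "joint_positions": joint angles; "dq": joint speeds; "tau": joint torques, N m; "tool_pos": TCP position; "tcp_rot": TCP orientation; "contact_force": force on the tool from outside, world axes, zero at the start; "moment": the same for the moment, N m; "grip_width": finger opening in mm; "finger_force": force on a finger pad.
Only numpy, scipy, OpenCV 4.12 (cv2) and the standard library are available. Lean on these libraries where they do the work, as an engineer would, in place of code of your own. Each camera call takes 0.05 s, during which the arm holds its last target. There are 200 camera calls.

## Working session

There is one attempt and no reset: what is moved stays moved. The work goes in short steps, Python scripts to look and compute and a tool call to move; the robot and the scene stay as the last step left them, time stands still between calls to the robot, and variables do not carry over. Pictures are saved under pics/ and viewed, at most 10 in all, crops included, and the job is handed in when it is done.

Besides the shell and the picture viewer there is one more tool, called as a command line: name --argument value ..., lists and objects as JSON in quotes. carry_out: Moves the arm, as the interface text tells. Its arguments: {"type":"object","properties":{"plan":{"type":"array"},"gripper":{"type":"number"}},"required":["plan"]}

```bash
mkdir -p pics
python3 - <<'E'
from plant import bot
import cv2,numpy as np
o=bot.get_obs();print(o['time'],o['tool_pos'],o['tcp_rot'],o['grip_width'],bot.grip_point_offset)
for n in("scene","top"):
    cv2.imwrite(f"pics/{n}0.png",bot.capture(n)[:,:,::-1])
    m=bot.camera_model(n);print(n,np.round(m["camera_matrix"],1).tolist(),np.round(-np.array(m["R"]).T@np.array(m["t"]),0),np.round(m["R"],2).tolist())
E
```

```text
0.0 [ 144.93988085 -504.16108906  226.03113592] [-3.14003181e+00 -2.29024276e-04  2.79760844e-01] 91.89241468726523 18.8
scene [[428.5, 0.0, 316.3], [0.0, 428.5, 200.4], [0.0, 0.0, 1.0]] [191. 503. 981.] [[-0.85, -0.52, 0.01], [-0.41, 0.66, -0.63], [0.33, -0.54, -0.77]]
top [[364.2, 0.0, 321.8], [0.0, 364.2, 199.0], [0.0, 0.0, 1.0]] [ 423.  -60. 1096.] [[-0.0, -1.0, 0.02], [-0.99, -0.0, -0.12], [0.12, -0.02, -0.99]]
```

View pics/scene0.png

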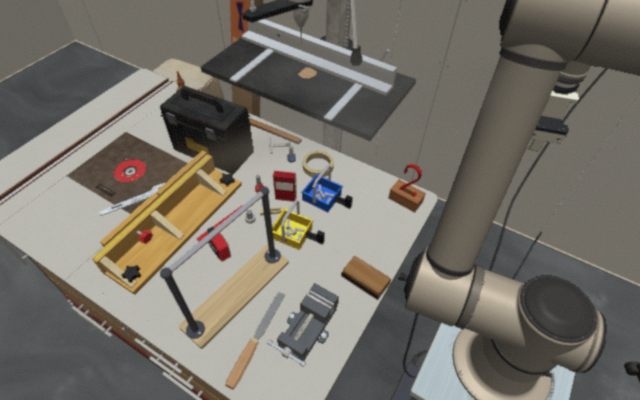

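View pics/top0.png

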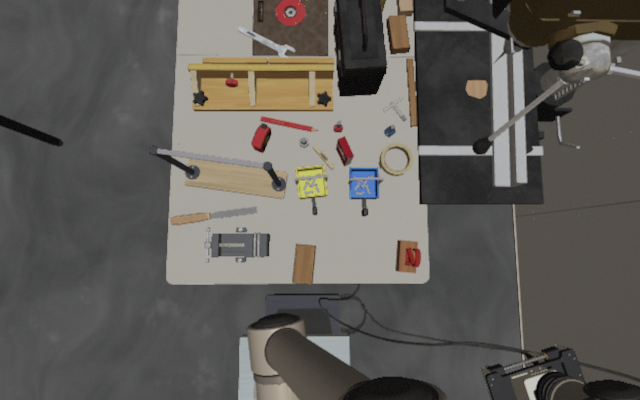

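The scene view shows the hook at about (412,180), the yellow bin at (292,228) with its handle at (320,237), and the rail from (168,272) to (266,192). In the top view they are at (412,257), (312,185) and from (155,150) to (268,165). I'll enlarge these areas and cast rays.

```bash
cat > h.py <<'E'
from plant import bot
import cv2,numpy as np
def ray(n,uv,m=None):
    m=m or bot.camera_model(n);R=np.array(m["R"]);t=np.array(m["t"]).ravel()
    d=R.T@np.linalg.inv(m["camera_matrix"])@np.array([uv[0],uv[1],1.]);return -R.T@t,d/np.linalg.norm(d)
def onz(n,uv,z,m=None):
    c,d=ray(n,uv,m);return c+d*(z-c[2])/d[2]
def tri(r1,r2):
    (a,d),(b,e)=r1,r2
    s=np.linalg.lstsq(np.c_[d,-e],b-a,rcond=None)[0];p,q=a+s[0]*d,b+s[1]*e
    return (p+q)/2,np.linalg.norm(p-q)
def proj(n,X,m=None):
    m=m or bot.camera_model(n);p=np.array(m["camera_matrix"])@(np.array(m["R"])@X+np.array(m["t"]).ravel());return p[:2]/p[2]
E
python3 - <<'E'
from h import *
S=cv2.imread("pics/scene0.png");T=cv2.imread("pics/top0.png")
def c(I,x,y,w=66,h=50,k=6):return cv2.resize(I[y:y+h,x:x+w],None,fx=k,fy=k,interpolation=cv2.INTER_CUBIC)
cv2.imwrite("pics/c1.png",np.vstack([np.hstack([c(S,380,160),c(T,380,230)]),np.hstack([c(S,265,200),c(T,285,165)])]))
np.set_printoptions(precision=0,suppress=True)
print("rail",[onz(n,p,280) for n,p in(("scene",(168,272)),("scene",(266,192)),("top",(155,150)),("top",(268,165)))])
for n,I in(("scene",S),("top",T)):
    h=cv2.cvtColor(I,cv2.COLOR_BGR2HSV);y=cv2.inRange(h,(24,120,80),(34,255,255))
    k,l,s,ce=cv2.connectedComponentsWithStats(y);print(n,[(s[i],ce[i]) for i in range(1,k) if s[i,4]>60])
    print("bin",onz(n,(318,236) if n=="scene" else (314,210),50))
    print("hook block",onz(n,(407,195) if n=="scene" else (407,257),40))
E
```

```text
rail [array([628., 303., 280.]), array([589.,  49., 280.]), array([631., 305., 280.]), array([597.,  48., 280.])]
scene [(array([ 95, 156, 114, 103, 416], dtype=int32), array([149., 209.])), (array([272, 209,  15,  28, 150], dtype=int32), array([278., 224.])), (array([285, 212,  27,  33, 303], dtype=int32), array([298., 228.]))]
bin [515. -49.  50.]
hook block [ 376. -311.   40.]
top [(array([189,  65, 143,   4, 345], dtype=int32), array([255.,  66.])), (array([296, 165,  28,  12, 202], dtype=int32), array([309., 171.])), (array([298, 178,  29,  20, 278], dtype=int32), array([313., 188.]))]
bin [515. -56.  50.]
hook block [ 380. -324.   40.]
```

View pics/c1.png

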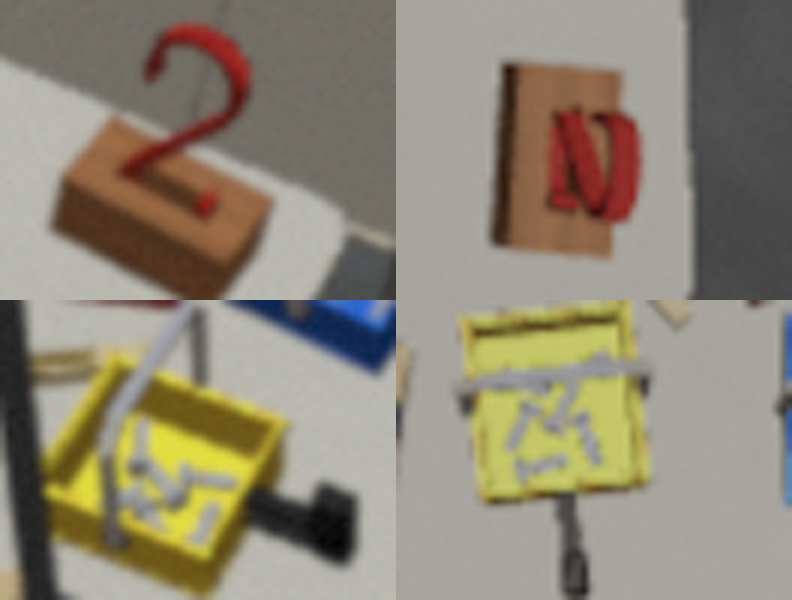

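The crops show the crown in the scene view at about (413,165) and in the top view at about (418,257). The free lower tip is at scene (414,194). The bail middle is at scene (290,217) and top (311,177), and the handle is at scene (320,237) and top (314,210).

Run:
```python
from h import *
np.set_printoptions(precision=1,suppress=True)
def b(x,y,x0,y0):return (x0+(x+.5)/6-.5,y0+(y+.5)/6-.5)
T=lambda s,t:tri(ray("scene",s),ray("top",t))
print("crown",T(b(205,33,380,160),b(628-396,165,380,230)))
print("tip",T(b(206,200,380,160),b(563-396,202,380,230)))
print("block corners top far-left/near-left/right far/near z50",[onz("top",b(x-396,y,380,230),50) for x,y in((517,65),(508,245),(622,72),(612,255))])
print("block scene z50",[onz("scene",b(x,y,380,160),50) for x,y in((115,118),(272,200),(65,178))])
print("handle top",T(b(335,492-300,265,200),b(574-396,560-300,285,165)))
print("bail ends",T(b(190,320-300,265,200),b(645-396,370-300,285,165)),T(b(105,440-300,265,200),b(462-396,388-300,285,165)))
m=bot.camera_model("wrist");R=np.array(m["R"]);print(m["camera_matrix"],-R.T@np.array(m["t"]).ravel(),R)
```

```text
crown (array([ 383.5, -327.3,  145.3]), np.float64(0.9830525788593265))
tip (array([ 361.9, -323.6,   45.9]), np.float64(1.5100820959647965))
block corners top far-left/near-left/right far/near z50 [array([ 427.4, -302.1,   50. ]), array([ 342.8, -295.6,   50. ]), array([ 424. , -352.4,   50. ]), array([ 338. , -344.9,   50. ])]
block scene z50 [array([ 419.3, -345.4,   50. ]), array([ 333.8, -337.1,   50. ]), array([ 423.3, -297.3,   50. ])]
handle top (array([517.1, -58.3,  58. ]), np.float64(6.223936571504371))
bail ends (array([608.3, -90. ,  83.4]), np.float64(1.903181805333138)) (array([596. ,  -5.3,  99.7]), np.float64(0.4329914629762124))
[[276.9   0.  318.6]
 [  0.  276.9 199.5]
 [  0.    0.    1. ]] [ 212.6 -484.9  383.9] [[ 0.3 -1.  -0. ]
 [-0.9 -0.3  0.3]
 [-0.3 -0.1 -1. ]]
```

carry_out --plan '[{"tx":26,"ty":20,"rz":0.134},{"tx":26,"ty":20,"rz":0.134},{"tx":26,"ty":20,"rz":0.134},{"tx":26,"ty":20,"rz":0.134},{"tx":26,"ty":20,"rz":0.134},{"tx":27,"ty":20,"rz":0.134},{"tx":27,"ty":19,"rz":0.134},{"tx":27,"ty":19,"rz":0.134},{"tx":27,"ty":19,"rz":0.134},{}]' --gripper 0

```text
invalid input at $.plan[0]: expected keys tx, ty, tz, rx, ry, rz
```

Run:
```python
from h import *
np.set_printoptions(precision=1,suppress=True)
o=bot.get_obs();m=bot.camera_model("wrist");print(o['time'],o['tool_pos'],o['tcp_rot'],o['contact_force'])
I=bot.capture("wrist")[:,:,::-1].copy();cv2.imwrite("pics/w1.png",I)
import pickle;pickle.dump(m,open("w1.pkl","wb"))
print("expect crown,grip",proj("wrist",np.array([383,-327,145]),m),proj("wrist",np.array([383,-327,116]),m))
```

```text
0.1 [ 145.  -504.2  226.1] [-3.1 -0.   0.3] [ 0.2  0.6 -0.6]
expect crown,grip [ 154.3 -213.7] [ 176.9 -167.4]
```

View pics/w1.png

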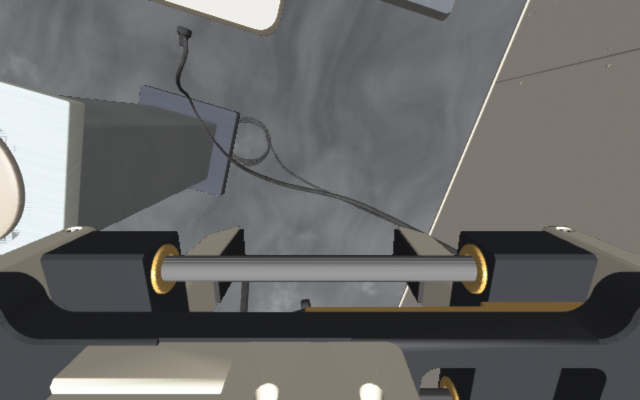

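The move was refused because every row needs all six keys. The wrist view only shows the floor and the fingers at rows 230–300, columns 245–395. I'll stop 70 mm short of the hook so that it's in front of the fingers.

carry_out --plan '[{"tx":26,"ty":12,"tz":0,"rx":0,"ry":0,"rz":0.134},{"tx":26,"ty":12,"tz":0,"rx":0,"ry":0,"rz":0.134},{"tx":26,"ty":12,"tz":0,"rx":0,"ry":0,"rz":0.134},{"tx":26,"ty":12,"tz":0,"rx":0,"ry":0,"rz":0.134},{"tx":26,"ty":12,"tz":0,"rx":0,"ry":0,"rz":0.134},{"tx":27,"ty":12,"tz":0,"rx":0,"ry":0,"rz":0.134},{"tx":27,"ty":12,"tz":0,"rx":0,"ry":0,"rz":0.134},{"tx":27,"ty":12,"tz":0,"rx":0,"ry":0,"rz":0.134},{"tx":27,"ty":12,"tz":0,"rx":0,"ry":0,"rz":0.134},{"tx":0,"ty":0,"tz":0,"rx":0,"ry":0,"rz":0},{"tx":0,"ty":0,"tz":0,"rx":0,"ry":0,"rz":0}]' --gripper 0

```text
time: 1.25
tool_pos: [383.1, -396.2, 226.4]
tcp_rot: [-3.141, -0.0, 1.486]
contact_force: [0.0, -0.0, 0.1]
grip_width: 91.4
finger_force: 0.0
```

Run:
```python
from h import *
np.set_printoptions(precision=3,suppress=True)
o=bot.get_obs();m=bot.camera_model("wrist");print(o['time'],o['tool_pos'],o['tcp_rot'],o['contact_force'])
I=bot.capture("wrist")[:,:,::-1].copy();cv2.imwrite("pics/w2.png",I)
import pickle;pickle.dump(m,open("w2.pkl","wb"))
print("expect crown,grip",proj("wrist",np.array([383,-327,145]),m),proj("wrist",np.array([383,-327,116]),m))
```

```text
1.25 [ 383.086 -396.249  226.36 ] [-3.141 -0.     1.486] [ 0.042 -0.015  0.074]
expect crown,grip [311.921 126.159] [312.66  125.936]
```

View pics/w2.png

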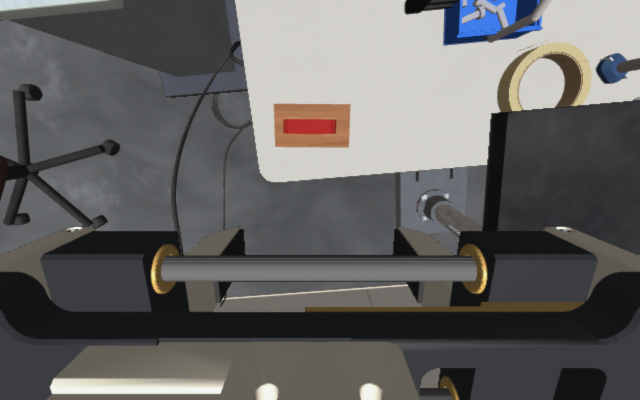

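The hook is in plain view: red bar from columns 283 to 336 at row 127, parallel to the block and the image rows, so the yaw is right.

Run:
```python
from h import *
import pickle
np.set_printoptions(precision=3,suppress=True)
m=pickle.load(open("w2.pkl","rb"));I=cv2.imread("pics/w2.png")
h=cv2.cvtColor(I,cv2.COLOR_BGR2HSV);r=cv2.inRange(h,(0,190,70),(4,255,255))|cv2.inRange(h,(174,150,70),(180,255,255))
r[:90]=0;r[160:]=0;r[:,:270]=0;r[:,350:]=0
p=np.argwhere(r)[:,::-1];print(p.min(0),p.max(0),cv2.minAreaRect(p.astype(np.float32)))
x0,y0=p.min(0);x1,y1=p.max(0);yc=(y0+y1)/2
for z in(117,122,146):print(z,onz("wrist",(x0-.5,yc),z,m),onz("wrist",(x1+.5,yc),z,m))
# block edges z=43
b=cv2.inRange(h,(5,80,60),(18,255,255));b[:90]=0;b[160:]=0;b[:,:265]=0;b[:,360:]=0
q=cv2.morphologyEx(b,cv2.MORPH_CLOSE,np.ones((15,15)))
print("block",cv2.minAreaRect(np.argwhere(q)[:,::-1].astype(np.float32)))
```

```text
[284 120] [334 132] ((309.0, 126.0), (12.0, 50.0), 90.0)
117 [ 355.916 -324.717  117.   ] [ 403.311 -328.803  117.   ]
122 [ 356.533 -324.738  122.   ] [ 403.04  -328.747  122.   ]
146 [ 359.49  -324.838  146.   ] [ 401.74 -328.48  146.  ]
block ((311.5, 125.0), (42.0, 75.0), 90.0)
```

carry_out --plan '[{"tx":-1.5,"ty":34.5,"tz":0,"rx":0,"ry":0,"rz":0},{"tx":-1.5,"ty":34.5,"tz":0,"rx":0,"ry":0,"rz":0},{"tx":0,"ty":0,"tz":-40,"rx":0,"ry":0,"rz":0},{"tx":0,"ty":0,"tz":-40,"rx":0,"ry":0,"rz":0},{"tx":0,"ty":0,"tz":-30,"rx":0,"ry":0,"rz":0},{"tx":0,"ty":0,"tz":-16,"rx":0,"ry":0,"rz":0},{"tx":0,"ty":0,"tz":0,"rx":0,"ry":0,"rz":0}]' --gripper 0.15

```text
time: 2.0
tool_pos: [378.0, -327.1, 98.7]
tcp_rot: [-3.138, -0.003, 1.483]
contact_force: [1.3, -0.3, 0.2]
grip_width: 77.9
finger_force: 0.0
```

carry_out --plan '[{"tx":0,"ty":0,"tz":0,"rx":0,"ry":0,"rz":0},{"tx":0,"ty":0,"tz":0,"rx":0,"ry":0,"rz":0},{"tx":0,"ty":0,"tz":0,"rx":0,"ry":0,"rz":0},{"tx":0,"ty":0,"tz":0,"rx":0,"ry":0,"rz":0},{"tx":0,"ty":0,"tz":0,"rx":0,"ry":0,"rz":0},{"tx":0,"ty":0,"tz":0,"rx":0,"ry":0,"rz":0},{"tx":0,"ty":0,"tz":0,"rx":0,"ry":0,"rz":0},{"tx":0,"ty":0,"tz":0,"rx":0,"ry":0,"rz":0}]' --gripper 1

```text
time: 2.8
tool_pos: [380.3, -328.0, 101.4]
tcp_rot: [3.141, 0.001, 1.486]
contact_force: [-1.0, -0.1, 5.1]
grip_width: 47.9
finger_force: 30.0
```

carry_out --plan '[{"tx":0,"ty":0,"tz":8,"rx":0,"ry":0,"rz":0},{"tx":0,"ty":0,"tz":8,"rx":0,"ry":0,"rz":0},{"tx":0,"ty":0,"tz":10,"rx":0,"ry":0,"rz":0},{"tx":0,"ty":0,"tz":10,"rx":0,"ry":0,"rz":0},{"tx":0,"ty":0,"tz":14,"rx":0,"ry":0,"rz":0},{"tx":0,"ty":0,"tz":20,"rx":0,"ry":0,"rz":0},{"tx":0,"ty":0,"tz":25,"rx":0,"ry":0,"rz":0},{"tx":0,"ty":0,"tz":30,"rx":0,"ry":0,"rz":0},{"tx":0,"ty":0,"tz":30,"rx":0,"ry":0,"rz":0},{"tx":0,"ty":0,"tz":25,"rx":0,"ry":0,"rz":0},{"tx":0,"ty":0,"tz":10,"rx":0,"ry":0,"rz":0},{"tx":0,"ty":0,"tz":0,"rx":0,"ry":0,"rz":0}]'

```text
time: 4.0
tool_pos: [380.3, -327.9, 292.1]
tcp_rot: [3.139, 0.002, 1.486]
contact_force: [0.2, 0.9, -2.2]
grip_width: 47.6
finger_force: 30.0
```

carry_out --plan '[{"tx":6,"ty":25,"tz":0,"rx":0,"ry":0,"rz":0},{"tx":12,"ty":45,"tz":0,"rx":0,"ry":0,"rz":-0.006},{"tx":13,"ty":48,"tz":0,"rx":0,"ry":0,"rz":-0.006},{"tx":13,"ty":48,"tz":0,"rx":0,"ry":0,"rz":-0.006},{"tx":13,"ty":48,"tz":0,"rx":0,"ry":0,"rz":-0.006},{"tx":13,"ty":48,"tz":0,"rx":0,"ry":0,"rz":-0.006},{"tx":13,"ty":48,"tz":0,"rx":0,"ry":0,"rz":-0.006},{"tx":13,"ty":48,"tz":0,"rx":0,"ry":0,"rz":-0.006},{"tx":13,"ty":48,"tz":0,"rx":0,"ry":0,"rz":-0.006},{"tx":13,"ty":45,"tz":0,"rx":0,"ry":0,"rz":-0.006},{"tx":12,"ty":40,"tz":0,"rx":0,"ry":0,"rz":0},{"tx":8,"ty":25,"tz":0,"rx":0,"ry":0,"rz":0}]'

```text
time: 5.2
tool_pos: [521.5, 191.3, 288.5]
tcp_rot: [-3.138, 0.001, 1.434]
contact_force: [0.4, -0.9, -1.7]
grip_width: 47.6
finger_force: 30.0
```

Run:
```python
from h import *
np.set_printoptions(precision=3,suppress=True)
for n in("scene","top"):cv2.imwrite(f"pics/{n}1.png",bot.capture(n)[:,:,::-1])
o=bot.get_obs();m=bot.camera_model("wrist");print(o['time'],o['tool_pos'],o['tcp_rot'],o['contact_force'],o['grip_width'])
I=bot.capture("wrist")[:,:,::-1].copy();cv2.imwrite("pics/w3.png",I)
import pickle;pickle.dump(m,open("w3.pkl","wb"))
S=cv2.imread("pics/scene1.png");T=cv2.imread("pics/top1.png")
g=proj("scene",o['tool_pos']).astype(int);print(g,proj("top",o['tool_pos']))
k=cv2.resize(S[150:300,140:340],(800,600),interpolation=cv2.INTER_CUBIC)[:,:]
cv2.imwrite("pics/c3.png",np.vstack([cv2.resize(k,(480,360)),cv2.resize(I,(480,240),interpolation=cv2.INTER_AREA) if 0 else cv2.resize(I[:150],(480,112)) ]))
```

```text
5.3 [521.628 191.391 288.2  ] [-3.138  0.     1.436] [-0.127  0.055 -2.277] 47.54895230189985
[250 251] [202.14 197.49]
```

View pics/w3.png

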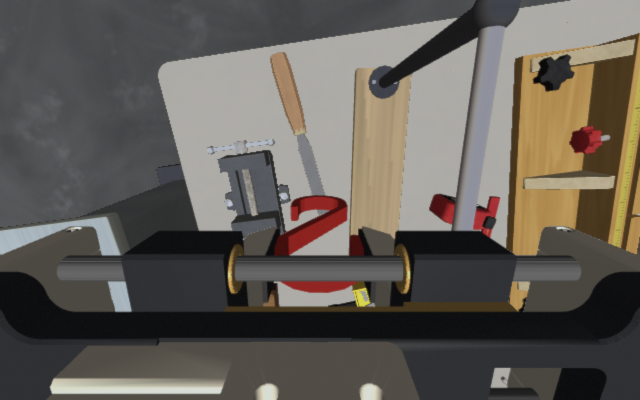

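View pics/scene1.png

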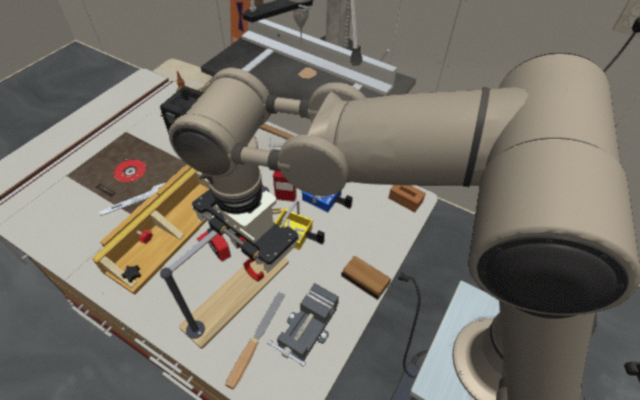

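The wrist view shows the rail running from (492,20) to (465,230), one post top at (495,8), and the hook held upright with its lower curl at about (320,205) and its tip at (296,212).

Run:
```python
from h import *
import pickle
np.set_printoptions(precision=2,suppress=True)
m=pickle.load(open("w3.pkl","rb"));I=cv2.imread("pics/w3.png");g=cv2.GaussianBlur(cv2.cvtColor(I,cv2.COLOR_BGR2HSV),(3,3),0)
P=[]
for v in range(40,225,8):
    row=I[v].astype(float);sat=row.max(1)-row.min(1);br=row.mean(1)
    # rail: bluish grey  (b-r>4) 
    d=(row[:,0]-row[:,2]);c=[u for u in range(440,515) if d[u]>4]
    if c:
        P.append(onz("wrist",((c[0]+c[-1])/2,v),280,m));
        if v%24==16:print(v,c[0],c[-1],P[-1],onz("wrist",(c[-1],v),280,m)-onz("wrist",(c[0],v),280,m))
P=np.array(P)[:,:2];f=np.polyfit(P[:,1],P[:,0],1);r=P[:,0]-np.polyval(f,P[:,1]);k=abs(r)<2;f=np.polyfit(P[k,1],P[k,0],1)
print("yaw",-np.arctan(f[0]),"x at y=176,189",np.polyval(f,[176,189]),r.std(),k.sum(),len(k))
print("post top",onz("wrist",(495,8),290,m))
t=np.array([521.6,191.4,288.2]);yaw=1.436-np.pi/2;ex=np.array([np.cos(yaw),np.sin(yaw),0])
for a,z in((-21,-73),(0,-108),(24,-85),(24,-6),(0,29)):print(a,z,proj("wrist",t+[0,0,18]+ex*a+[0,0,z],m))
h=cv2.cvtColor(I,cv2.COLOR_BGR2HSV);T=cv2.imread("pics/top1.png")
```

```text
40 487 502 [630.04 291.74 280.  ] [ 7.95 -1.09  0.  ]
64 483 498 [628.23 280.12 280.  ] [ 8.11 -1.12  0.  ]
88 480 494 [626.62 267.96 280.  ] [ 7.73 -1.06  0.  ]
112 477 490 [624.93 255.27 280.  ] [ 7.34 -1.    0.  ]
136 473 486 [622.89 242.06 280.  ] [ 7.5  -1.03  0.  ]
160 469 482 [620.75 228.25 280.  ] [ 7.67 -1.05  0.  ]
184 466 479 [619.11 213.71 280.  ] [ 7.85 -1.07  0.  ]
208 463 475 [617.09 198.51 280.  ] [ 7.42 -1.01  0.  ]
yaw -0.13958461402607872 x at y=176,189 [613.68 615.5 ] 0.13454421225793184 24 24
post top [623.91 304.13 290.  ]
-21 -73 [293.36 214.56]
0 -108 [319.35 202.68]
24 -85 [347.56 210.1 ]
24 -6 [360.96 251.39]
0 29 [319.12 285.66]
```

carry_out --plan '[{"tx":0,"ty":0,"tz":4,"rx":0,"ry":0,"rz":-0.005},{"tx":14,"ty":-2,"tz":0,"rx":0,"ry":0,"rz":0},{"tx":18,"ty":-2.5,"tz":0,"rx":0,"ry":0,"rz":0},{"tx":4,"ty":-0.5,"tz":0,"rx":0,"ry":0,"rz":0},{"tx":0,"ty":0,"tz":0,"rx":0,"ry":0,"rz":0}]'

```text
time: 5.85
tool_pos: [558.0, 182.2, 294.4]
tcp_rot: [-3.141, 0.0, 1.425]
contact_force: [-0.5, 0.5, -2.6]
grip_width: 47.6
finger_force: 30.0
```

carry_out --plan '[{"tx":0,"ty":0,"tz":-2,"rx":0,"ry":0,"rz":0.004},{"tx":7,"ty":-1,"tz":0,"rx":0,"ry":0,"rz":0},{"tx":9,"ty":-1,"tz":0,"rx":0,"ry":0,"rz":0},{"tx":9,"ty":-1,"tz":0,"rx":0,"ry":0,"rz":0},{"tx":9,"ty":-1.5,"tz":0,"rx":0,"ry":0,"rz":0},{"tx":7,"ty":-1,"tz":0,"rx":0,"ry":0,"rz":0},{"tx":3,"ty":-0.5,"tz":0,"rx":0,"ry":0,"rz":0},{"tx":0,"ty":0,"tz":0,"rx":0,"ry":0,"rz":0}]'

```text
time: 6.65
tool_pos: [602.4, 177.3, 292.3]
tcp_rot: [-3.141, 0.0, 1.43]
contact_force: [0.1, -0.2, -2.3]
grip_width: 47.2
finger_force: 30.0
```

Run:
```python
from h import *
np.set_printoptions(precision=3,suppress=True)
o=bot.get_obs();print(o['time'],o['tool_pos'],o['tcp_rot'],o['contact_force'],o['moment'])
p=o['tool_pos'];x=611.7+.1405*(p[1]-176)-p[0];print("rail rel x",x*.99)
```

```text
6.65 [602.395 177.273 292.347] [-3.141  0.     1.43 ] [ 0.079 -0.22  -2.27 ] [-0.042 -0.071  0.002]
rail rel x 9.388965985874977
```

carry_out --plan '[{"tx":2,"ty":-0.3,"tz":-6,"rx":0,"ry":0,"rz":0},{"tx":3,"ty":-0.4,"tz":-6,"rx":0,"ry":0,"rz":0},{"tx":3,"ty":-0.4,"tz":-6,"rx":0,"ry":0,"rz":0},{"tx":1,"ty":0,"tz":-6,"rx":0,"ry":0,"rz":0},{"tx":0,"ty":0,"tz":-6,"rx":0,"ry":0,"rz":0},{"tx":0,"ty":0,"tz":-6,"rx":0,"ry":0,"rz":0},{"tx":0,"ty":0,"tz":-4,"rx":0,"ry":0,"rz":0},{"tx":0,"ty":0,"tz":0,"rx":0,"ry":0,"rz":0}]'

```text
time: 7.45
tool_pos: [610.7, 176.3, 252.0]
tcp_rot: [-3.14, 0.0, 1.431]
contact_force: [0.6, 0.5, -1.7]
grip_width: 47.7
finger_force: 30.0
```

carry_out --plan '[{"tx":0,"ty":0,"tz":-2,"rx":0,"ry":0,"rz":0},{"tx":0,"ty":0,"tz":-1.5,"rx":0,"ry":0,"rz":0},{"tx":0,"ty":0,"tz":0,"rx":0,"ry":0,"rz":0}]'

```text
time: 7.75
tool_pos: [611.0, 176.3, 249.2]
tcp_rot: [3.142, 0.0, 1.431]
contact_force: [0.1, 0.7, -1.9]
grip_width: 47.7
finger_force: 30.0
```

carry_out --plan '[{"tx":0,"ty":0,"tz":-1.5,"rx":0,"ry":0,"rz":0},{"tx":0,"ty":0,"tz":0,"rx":0,"ry":0,"rz":0}]'

```text
time: 7.95
tool_pos: [610.9, 176.3, 247.6]
tcp_rot: [-3.142, 0.0, 1.431]
contact_force: [0.0, 0.7, -1.8]
grip_width: 47.5
finger_force: 30.0
```

carry_out --plan '[{"tx":0,"ty":0,"tz":-1,"rx":0,"ry":0,"rz":0},{"tx":0,"ty":0,"tz":0,"rx":0,"ry":0,"rz":0}]'

```text
time: 8.15
tool_pos: [611.1, 176.3, 247.1]
tcp_rot: [3.141, -0.0, 1.431]
contact_force: [0.5, 1.0, 0.4]
grip_width: 47.4
finger_force: 30.0
```

carry_out --plan '[{"tx":0,"ty":0,"tz":-1,"rx":0,"ry":0,"rz":0},{"tx":0,"ty":0,"tz":0,"rx":0,"ry":0,"rz":0}]'

```text
time: 8.35
tool_pos: [611.2, 176.4, 247.0]
tcp_rot: [3.14, -0.001, 1.431]
contact_force: [-2.6, -0.3, 4.5]
grip_width: 47.7
finger_force: 30.0
```

carry_out --plan '[{"tx":0,"ty":0,"tz":0.7,"rx":0,"ry":0,"rz":0},{"tx":0,"ty":0,"tz":0,"rx":0,"ry":0,"rz":0}]'

```text
time: 8.55
tool_pos: [611.1, 176.3, 247.0]
tcp_rot: [3.141, -0.0, 1.431]
contact_force: [-1.5, -0.1, 4.3]
grip_width: 47.5
finger_force: 30.0
```

carry_out --plan '[{"tx":0,"ty":0,"tz":0,"rx":0,"ry":0,"rz":0},{"tx":0,"ty":0,"tz":0,"rx":0,"ry":0,"rz":0},{"tx":0,"ty":0,"tz":0,"rx":0,"ry":0,"rz":0},{"tx":0,"ty":0,"tz":0,"rx":0,"ry":0,"rz":0},{"tx":0,"ty":0,"tz":0,"rx":0,"ry":0,"rz":0}]' --gripper 0.1

```text
time: 9.05
tool_pos: [611.0, 176.3, 246.2]
tcp_rot: [-3.141, 0.0, 1.431]
contact_force: [-0.1, -0.5, 1.1]
grip_width: 80.8
finger_force: 0.0
```

carry_out --plan '[{"tx":0,"ty":0,"tz":10,"rx":0,"ry":0,"rz":0},{"tx":0,"ty":0,"tz":15,"rx":0,"ry":0,"rz":0},{"tx":0,"ty":0,"tz":20,"rx":0,"ry":0,"rz":0},{"tx":0,"ty":0,"tz":30,"rx":0,"ry":0,"rz":0},{"tx":0,"ty":0,"tz":20,"rx":0,"ry":0,"rz":0},{"tx":0,"ty":0,"tz":0,"rx":0,"ry":0,"rz":0}]'

```text
time: 9.65
tool_pos: [612.0, 176.5, 345.7]
tcp_rot: [3.134, -0.002, 1.431]
contact_force: [-0.4, 0.9, 0.8]
grip_width: 82.7
finger_force: 0.0
```

carry_out --plan '[{"tx":0,"ty":-16,"tz":0,"rx":0,"ry":0,"rz":0.13},{"tx":-2,"ty":-16,"tz":0,"rx":0,"ry":0,"rz":0.13},{"tx":-2,"ty":-16,"tz":0,"rx":0,"ry":0,"rz":0.13},{"tx":-2,"ty":-16,"tz":0,"rx":0,"ry":0,"rz":0.13},{"tx":-2,"ty":-16,"tz":0,"rx":0,"ry":0,"rz":0.13},{"tx":-2,"ty":-16,"tz":0,"rx":0,"ry":0,"rz":0.13},{"tx":-2,"ty":-16,"tz":0,"rx":0,"ry":0,"rz":0.13},{"tx":-2,"ty":-16,"tz":0,"rx":0,"ry":0,"rz":0.13},{"tx":-2,"ty":-16,"tz":0,"rx":0,"ry":0,"rz":0.13},{"tx":-2,"ty":-16,"tz":0,"rx":0,"ry":0,"rz":0.13},{"tx":-2,"ty":-16,"tz":0,"rx":0,"ry":0,"rz":0.13},{"tx":-2,"ty":-16,"tz":0,"rx":0,"ry":0,"rz":0.13}]'

```text
time: 10.85
tool_pos: [588.6, -16.3, 340.5]
tcp_rot: [3.142, -0.001, 2.996]
contact_force: [0.7, 1.4, -0.7]
grip_width: 82.8
finger_force: 0.0
```

carry_out --plan '[{"tx":0,"ty":-16,"tz":-20,"rx":0,"ry":0,"rz":0.125},{"tx":0,"ty":-16,"tz":-25,"rx":0,"ry":0,"rz":0.125},{"tx":0,"ty":0,"tz":-25,"rx":0,"ry":0,"rz":0},{"tx":0,"ty":0,"tz":-15,"rx":0,"ry":0,"rz":0},{"tx":0,"ty":0,"tz":0,"rx":0,"ry":0,"rz":0},{"tx":0,"ty":0,"tz":0,"rx":0,"ry":0,"rz":0}]'

```text
time: 11.45
tool_pos: [588.9, -47.6, 256.4]
tcp_rot: [3.141, -0.0, -3.042]
contact_force: [0.7, -0.1, 0.5]
grip_width: 82.6
finger_force: 0.0
```

Run:
```python
from h import *
import pickle
np.set_printoptions(precision=3,suppress=True)
o=bot.get_obs();m=bot.camera_model("wrist");print(o['time'],o['tool_pos'],o['tcp_rot'],o['joint_positions'])
I=bot.capture("wrist")[:,:,::-1].copy();S=bot.capture("scene")[:,:,::-1].copy();cv2.imwrite("pics/w4.png",I);cv2.imwrite("pics/scene2.png",S)
pickle.dump(m,open("w4.pkl","wb"))
print("handle exp",proj("wrist",np.array([517,-57,58]),m))
cv2.imwrite("pics/c4.png",np.hstack([I[:240],cv2.resize(S[170:320,140:240],(160,240))]))
```

```text
11.45 [588.949 -47.641 256.441] [ 3.141 -0.    -3.042] [-0.21   0.446  1.281  0.     1.415 -1.881]
handle exp [316.682 122.796]
```

View pics/c4.png

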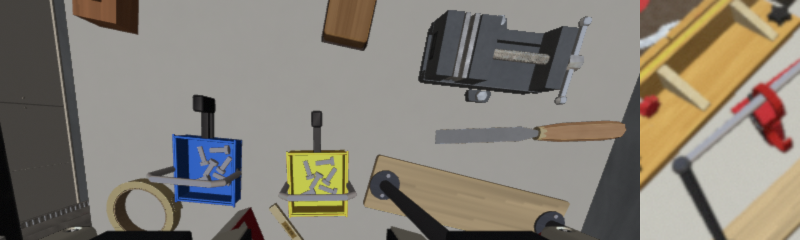

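The hook hangs on the rail (right inset). The wrist view shows the yellow bin at about (318,183), nearly square to the image, with its handle top at (317,118) and bail ends at (281,190) and (355,190).

Run:
```python
from h import *
import pickle
np.set_printoptions(precision=2,suppress=True)
m=pickle.load(open("w4.pkl","rb"));I=cv2.imread("pics/w4.png");h=cv2.cvtColor(I,cv2.COLOR_BGR2HSV)
y=cv2.inRange(h,(24,130,90),(34,255,255));y[:,:270]=0;y[:,365:]=0;y[:140]=0;y[225:]=0
p=np.argwhere(y)[:,::-1].astype(np.float32);r=cv2.minAreaRect(cv2.convexHull(p));print(r)
c=[onz("wrist",q,40,m) for q in cv2.boxPoints(r)];print(np.array(c))
# front edge
E=[];[E.append((u,np.argwhere(y[:,u])[0,0])) for u in range(292,345,3)]
A=np.array([onz("wrist",e,40,m) for e in E]);f=np.polyfit(A[:,1],A[:,0],1);print("front edge yaw",-np.arctan(f[0]))
k=cv2.inRange(h,(0,0,0),(180,255,62));k[:,:305]=0;k[:,330:]=0;k[:104]=0;k[150:]=0
for v in(112,115,118,121,124,130,140):
    q=np.argwhere(k[v])[:,0];print(v,(q.min(),q.max()) if len(q) else None)
q=np.argwhere(k[:128]);print("rows",q[:,0].min(),q[:,0].max())
print("handle top",onz("wrist",(316.5,118),58,m))
```

```text
((316.4999694824219, 183.49996948242188), (64.99998474121094, 60.99999237060547), 90.0)
[[557.15 -94.44  40.  ]
 [549.14 -13.26  40.  ]
 [640.05  -1.8   40.  ]
 [648.57 -88.26  40.  ]]
front edge yaw 0.09930153325608183
112 (np.int64(312), np.int64(321))
115 (np.int64(312), np.int64(321))
118 (np.int64(312), np.int64(321))
121 (np.int64(312), np.int64(321))
124 (np.int64(312), np.int64(321))
130 None
140 None
rows 111 127
handle top [511.34 -57.77  58.  ]
```

carry_out --plan '[{"tx":-39,"ty":-5,"tz":0,"rx":0,"ry":0,"rz":0},{"tx":-39,"ty":-5,"tz":-10,"rx":0,"ry":0,"rz":0},{"tx":0,"ty":0,"tz":-40,"rx":0,"ry":0,"rz":0},{"tx":0,"ty":0,"tz":-45,"rx":0,"ry":0,"rz":0},{"tx":0,"ty":0,"tz":-45,"rx":0,"ry":0,"rz":0},{"tx":0,"ty":0,"tz":-40,"rx":0,"ry":0,"rz":0},{"tx":0,"ty":0,"tz":-30,"rx":0,"ry":0,"rz":0},{"tx":0,"ty":0,"tz":-15,"rx":0,"ry":0,"rz":0},{"tx":0,"ty":0,"tz":-7,"rx":0,"ry":0,"rz":0},{"tx":0,"ty":0,"tz":0,"rx":0,"ry":0,"rz":0},{"tx":0,"ty":0,"tz":0,"rx":0,"ry":0,"rz":0}]' --gripper 0.3

```text
time: 12.65
tool_pos: [512.0, -57.9, 25.6]
tcp_rot: [-3.141, 0.002, -3.042]
contact_force: [0.1, -0.1, 0.5]
grip_width: 64.6
finger_force: 0.0
```

carry_out --plan '[{"tx":-1,"ty":0,"tz":-6,"rx":0,"ry":0,"rz":0},{"tx":0,"ty":0,"tz":0,"rx":0,"ry":0,"rz":0},{"tx":0,"ty":0,"tz":0,"rx":0,"ry":0,"rz":0}]'

```text
time: 12.95
tool_pos: [510.1, -57.7, 18.8]
tcp_rot: [-3.141, 0.0, -3.042]
contact_force: [-1.1, 0.3, -0.6]
grip_width: 64.2
finger_force: 0.0
```

carry_out --plan '[{"tx":0,"ty":0,"tz":0,"rx":0,"ry":0,"rz":0},{"tx":0,"ty":0,"tz":0,"rx":0,"ry":0,"rz":0},{"tx":0,"ty":0,"tz":0,"rx":0,"ry":0,"rz":0},{"tx":0,"ty":0,"tz":0,"rx":0,"ry":0,"rz":0},{"tx":0,"ty":0,"tz":0,"rx":0,"ry":0,"rz":0},{"tx":0,"ty":0,"tz":0,"rx":0,"ry":0,"rz":0},{"tx":0,"ty":0,"tz":0,"rx":0,"ry":0,"rz":0},{"tx":0,"ty":0,"tz":0,"rx":0,"ry":0,"rz":0},{"tx":0,"ty":0,"tz":0,"rx":0,"ry":0,"rz":0},{"tx":0,"ty":0,"tz":0,"rx":0,"ry":0,"rz":0}]' --gripper 1

```text
time: 13.95
tool_pos: [510.0, -57.7, 18.4]
tcp_rot: [3.141, -0.0, -3.042]
contact_force: [-0.6, 0.2, -0.4]
grip_width: 13.7
finger_force: 30.0
```

carry_out --plan '[{"tx":0,"ty":0,"tz":5,"rx":0,"ry":0,"rz":0},{"tx":0,"ty":0,"tz":10,"rx":0,"ry":0,"rz":0},{"tx":0,"ty":0,"tz":15,"rx":0,"ry":0,"rz":0},{"tx":0,"ty":0,"tz":15,"rx":0,"ry":0,"rz":0},{"tx":0,"ty":0,"tz":5,"rx":0,"ry":0,"rz":0},{"tx":0,"ty":0,"tz":0,"rx":0,"ry":0,"rz":0},{"tx":0,"ty":0,"tz":0,"rx":0,"ry":0,"rz":0}]'

```text
time: 14.65
tool_pos: [509.6, -57.6, 68.2]
tcp_rot: [3.141, -0.001, -3.042]
contact_force: [-0.2, 0.2, -1.9]
grip_width: 14.2
finger_force: 30.0
```

Run:
```python
from h import *
import pickle
np.set_printoptions(precision=1,suppress=True)
m=pickle.load(open("w4.pkl","rb"))
print("vise strip",tri(ray("wrist",(520,57),m),ray("top",(233,244))))
o=bot.get_obs();print(o['tool_pos'],o['tcp_rot'],o['contact_force'],o['moment'])
S=bot.capture("scene")[:,:,::-1].copy();cv2.imwrite("pics/scene3.png",S);T=bot.capture("top")[:,:,::-1].copy();cv2.imwrite("pics/top3.png",T)
m=bot.camera_model("wrist");W=bot.capture("wrist")[:,:,::-1].copy();cv2.imwrite("pics/w5.png",W);pickle.dump(m,open("w5.pkl","wb"))
p=o['tool_pos']
for n in("scene","top"):
  for d in((0,0,18),(88.5,9,86.6),(43,4,-18),(133,13,-18)):print(n,d,proj(n,p+np.array(d)))
k=cv2.resize(S[170:270,240:360],(600,500),interpolation=cv2.INTER_CUBIC)
cv2.imwrite("pics/c5.png",k)
```

```text
vise strip (array([418.7, 172.4,  57.3]), np.float64(2.162753386538882))
[509.6 -57.6  68.2] [ 3.1 -0.  -3. ] [-0.2  0.2 -1.9] [0.1 0.1 0. ]
scene (0, 0, 18) [321.8 226.5]
scene (88.5, 9, 86.6) [290.1 197.6]
scene (43, 4, -18) [306.9 228.5]
scene (133, 13, -18) [277.2 216.5]
top (0, 0, 18) [314.4 210.7]
top (88.5, 9, 86.6) [311.  174.8]
top (43, 4, -18) [313.1 196.9]
top (133, 13, -18) [310.1 166.4]
```

View pics/c5.png

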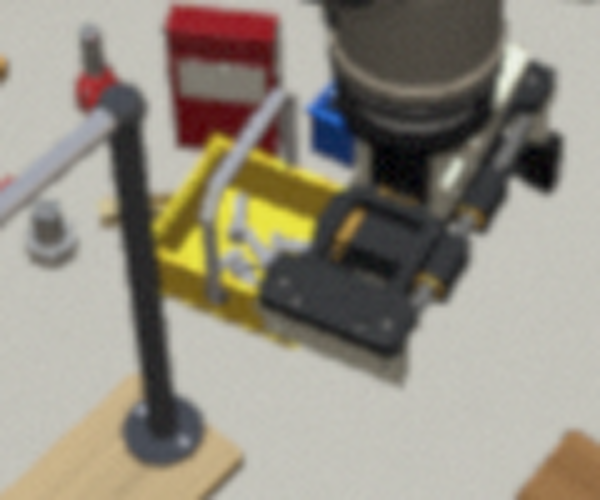

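The crop shows the bin lifted level in the gripper, with the bail's mid-top near scene pixel (289,200). I'll compare how it shifted with its position on the table to check for sag.

Run:
```python
from h import *
import pickle
np.set_printoptions(precision=2,suppress=True)
b=np.array([598.,-49,105]);print(proj("scene",b),proj("scene",b+[-.4,0,49.8]),proj("scene",b+[-.4,0,44.8]))
# yellow mask centroid shift (body) scene0 vs scene3, left wall region
for f in("scene0","scene3"):
    I=cv2.imread(f"pics/{f}.png");h=cv2.cvtColor(I,cv2.COLOR_BGR2HSV);y=cv2.inRange(h,(24,120,80),(34,255,255));y[:,:268]=0;y[:,340:]=0;y[:180]=0;y[255:]=0
    p=np.argwhere(y);print(f,"top row,left col",p.min(0),"far corner", p[p[:,0]==p[:,0].min()][:, 1].mean())
c=np.array([647.,-88,40]);print(proj("scene",c),proj("scene",c+[0,0,49.8]),proj("scene",c+[0,0,44]))
```

```text
[290.99 209.83] [290.4  197.63] [290.47 198.9 ]
scene0 top row,left col [209 272] far corner 284.0
scene3 top row,left col [198 270] far corner 283.5
[285.01 207.49] [284.14 196.07] [284.24 197.44]
```

carry_out --plan '[{"tx":-15,"ty":0,"tz":20,"rx":0,"ry":0,"rz":0},{"tx":-25,"ty":0,"tz":25,"rx":0,"ry":0,"rz":0},{"tx":-25,"ty":0,"tz":20,"rx":0,"ry":0,"rz":0},{"tx":-20,"ty":10,"tz":5,"rx":0,"ry":0,"rz":0},{"tx":-5,"ty":25,"tz":0,"rx":0,"ry":0,"rz":-0.04},{"tx":0,"ty":35,"tz":0,"rx":0,"ry":0,"rz":-0.04},{"tx":0,"ty":38,"tz":0,"rx":0,"ry":0,"rz":-0.04},{"tx":0,"ty":38,"tz":0,"rx":0,"ry":0,"rz":-0.04},{"tx":0,"ty":38,"tz":0,"rx":0,"ry":0,"rz":-0.04},{"tx":5,"ty":35,"tz":0,"rx":0,"ry":0,"rz":-0.04},{"tx":10,"ty":25,"tz":0,"rx":0,"ry":0,"rz":0},{"tx":9,"ty":13,"tz":0,"rx":0,"ry":0,"rz":0}]'

```text
time: 16.0
tool_pos: [443.8, 201.5, 138.0]
tcp_rot: [3.141, -0.001, 3.003]
contact_force: [0.6, 0.2, -2.1]
grip_width: 13.9
finger_force: 30.0
```

carry_out --plan '[{"tx":0,"ty":0,"tz":-10,"rx":0,"ry":0,"rz":0},{"tx":0,"ty":0,"tz":-10,"rx":0,"ry":0,"rz":0},{"tx":0,"ty":0,"tz":0,"rx":0,"ry":0,"rz":0},{"tx":0,"ty":0,"tz":0,"rx":0,"ry":0,"rz":0}]'

```text
time: 16.4
tool_pos: [443.4, 198.4, 117.9]
tcp_rot: [-3.141, -0.002, 3.0]
contact_force: [0.8, 0.2, -1.0]
grip_width: 13.9
finger_force: 30.0
```

Run:
```python
from h import *
np.set_printoptions(precision=3,suppress=True)
o=bot.get_obs();print(o['time'],o['tool_pos'],o['tcp_rot'],o['contact_force'],o['moment'])
S=bot.capture("scene")[:,:,::-1].copy();cv2.imwrite("pics/scene4.png",S);T=bot.capture("top")[:,:,::-1].copy();cv2.imwrite("pics/top4.png",T)
H=np.array([611.5,176.4,263]);ex=np.array([.990,-.1395,0])
for n,I in(("scene",S),("top",T)):
    h=cv2.cvtColor(I,cv2.COLOR_BGR2HSV);r=cv2.inRange(h,(0,170,60),(5,255,255))|cv2.inRange(h,(173,150,60),(180,255,255))
    k,l,s,c=cv2.connectedComponentsWithStats(r);g=proj(n,H)
    print(n,"hook grip exp",g,"crown",proj(n,H+[0,0,29]),"low",proj(n,H+[0,0,-108]),"tip",proj(n,H-21*ex+[0,0,-73]))
    print([s[i] for i in range(1,k) if s[i,4]>12 and np.hypot(*(c[i]-g))<60])
    y=cv2.inRange(h,(24,120,80),(34,255,255));p=o['tool_pos']
    e=p+ex*43.5;print("bin exp rim corners",[proj(n,p+a*ex+b*np.array([.1395,.99,0])+[0,0,22]).round(1) for a in(43,133) for b in(-40,40)])
    k,l,s,c=cv2.connectedComponentsWithStats(y);g=proj(n,p+88*ex);print([s[i] for i in range(1,k) if s[i,4]>12 and np.hypot(*(c[i]-g))<40])
for n,q in(("a",S[215:315,165:285]),):cv2.imwrite("pics/c6.png",cv2.resize(q,(720,600),interpolation=cv2.INTER_CUBIC))
```

```text
16.4 [443.362 198.437 117.853] [-3.141 -0.002  3.   ] [ 0.817  0.25  -0.979] [0.115 0.028 0.003]
scene hook grip exp [220.838 233.345] crown [218.441 224.94 ] low [228.77  261.166] tip [233.085 258.062]
[array([211, 223,  23,  41, 443], dtype=int32), array([198, 233,   9,   7,  20], dtype=int32)]
bin exp rim corners [array([283.8, 284.3]), array([258. , 310.7]), array([254.5, 261.5]), array([228.4, 285.8])]
[array([227, 265,  25,  30, 145], dtype=int32), array([240, 271,  28,  23, 274], dtype=int32), array([242, 295,  11,  12,  79], dtype=int32), array([255, 295,   4,   6,  16], dtype=int32)]
top hook grip exp [213.435 160.367] crown [209.846 157.487] low [224.89  169.562] tip [220.041 174.947]
[array([252, 127,  18,  25, 210], dtype=int32), array([207, 150,  14,  21, 130], dtype=int32), array([218, 163,   9,  12,  48], dtype=int32)]
bin exp rim corners [array([233.9, 220.1]), array([203.6, 215.8]), array([239.5, 186.4]), array([209.6, 182.1])]
[array([208, 181,  33,  19, 313], dtype=int32), array([204, 198,   4,  10,  18], dtype=int32), array([209, 198,  29,  21, 284], dtype=int32)]
```

carry_out --plan '[{"tx":8,"ty":-1,"tz":0,"rx":0,"ry":0,"rz":0},{"tx":12,"ty":-1.5,"tz":0,"rx":0,"ry":0,"rz":0},{"tx":12,"ty":-1.5,"tz":0,"rx":0,"ry":0,"rz":0},{"tx":10,"ty":-1,"tz":0,"rx":0,"ry":0,"rz":0},{"tx":8,"ty":-1,"tz":0,"rx":0,"ry":0,"rz":0},{"tx":8,"ty":-1,"tz":0,"rx":0,"ry":0,"rz":0},{"tx":7,"ty":-1,"tz":0,"rx":0,"ry":0,"rz":0},{"tx":5,"ty":-0.5,"tz":0,"rx":0,"ry":0,"rz":0},{"tx":3,"ty":-0.4,"tz":0,"rx":0,"ry":0,"rz":0},{"tx":0,"ty":0,"tz":0,"rx":0,"ry":0,"rz":0},{"tx":0,"ty":0,"tz":0,"rx":0,"ry":0,"rz":0}]'

```text
time: 17.6
tool_pos: [516.7, 190.4, 118.4]
tcp_rot: [-3.142, -0.0, 3.001]
contact_force: [0.4, 0.3, -2.3]
grip_width: 13.9
finger_force: 30.0
```

```bash
cat > st.py <<'E'
from h import *
np.set_printoptions(precision=2,suppress=True)
o=bot.get_obs();p=o['tool_pos'];ps=o['tcp_rot'][2]-np.pi
b=p+88.5*np.array([np.cos(ps),np.sin(ps),0])+[0,0,86.6]-np.array([611.5,176.4,263])
print(o['time'],p,o['tcp_rot'],o['contact_force'],o['moment'],"bail rel",b@[.99,-.1395,0],b@[.1395,.99,0],b[2])
E
python3 st.py
```

```text
17.6 [516.72 190.43 118.39] [-3.14 -0.    3.  ] [ 0.44  0.31 -2.29] [0.1  0.01 0.03] bail rel -7.306049192996619 0.6107905179945488 -58.00646097534087
```

carry_out --plan '[{"tx":0,"ty":0,"tz":-5,"rx":0,"ry":0,"rz":0},{"tx":1,"ty":-0.2,"tz":-7,"rx":0,"ry":0,"rz":0},{"tx":2,"ty":-0.3,"tz":-7,"rx":0,"ry":0,"rz":0},{"tx":2,"ty":-0.3,"tz":-7,"rx":0,"ry":0,"rz":0},{"tx":1,"ty":-0.2,"tz":-5,"rx":0,"ry":0,"rz":0},{"tx":0,"ty":0,"tz":-4,"rx":0,"ry":0,"rz":0},{"tx":0,"ty":0,"tz":0,"rx":0,"ry":0,"rz":0},{"tx":0,"ty":0,"tz":0,"rx":0,"ry":0,"rz":0}]'

```text
time: 18.4
tool_pos: [523.0, 189.4, 83.4]
tcp_rot: [3.141, -0.0, 3.001]
contact_force: [0.2, -0.1, -2.0]
grip_width: 13.9
finger_force: 30.0
```

```bash
python3 st.py
```

```text
18.4 [523.03 189.43  83.44] [ 3.14 -0.    3.  ] [ 0.16 -0.1  -2.  ] [0.15 0.04 0.05] bail rel -0.9224021004935945 0.4818048155262584 -92.9558669823125
```

carry_out --plan '[{"tx":0,"ty":0,"tz":-2,"rx":0,"ry":0,"rz":0},{"tx":0,"ty":0,"tz":-1.5,"rx":0,"ry":0,"rz":0},{"tx":0,"ty":0,"tz":0,"rx":0,"ry":0,"rz":0}]'

```text
time: 18.7
tool_pos: [522.9, 189.4, 79.8]
tcp_rot: [3.142, -0.0, 3.001]
contact_force: [0.2, 0.0, -1.9]
grip_width: 13.9
finger_force: 30.0
```

carry_out --plan '[{"tx":0,"ty":0,"tz":-1,"rx":0,"ry":0,"rz":0},{"tx":0,"ty":0,"tz":0,"rx":0,"ry":0,"rz":0}]'

```text
time: 18.9
tool_pos: [523.1, 189.4, 79.0]
tcp_rot: [3.141, 0.0, 3.001]
contact_force: [0.7, -0.1, -2.1]
grip_width: 14.0
finger_force: 30.0
```

carry_out --plan '[{"tx":0,"ty":0,"tz":-1,"rx":0,"ry":0,"rz":0},{"tx":0,"ty":0,"tz":0,"rx":0,"ry":0,"rz":0}]'

```text
time: 19.1
tool_pos: [523.7, 189.5, 78.5]
tcp_rot: [3.141, 0.002, 3.001]
contact_force: [0.3, -0.2, 1.9]
grip_width: 13.9
finger_force: 30.0
```

carry_out --plan '[{"tx":0,"ty":0,"tz":0,"rx":0,"ry":0,"rz":0},{"tx":0,"ty":0,"tz":0,"rx":0,"ry":0,"rz":0},{"tx":0,"ty":0,"tz":0,"rx":0,"ry":0,"rz":0},{"tx":0,"ty":0,"tz":0,"rx":0,"ry":0,"rz":0},{"tx":0,"ty":0,"tz":0,"rx":0,"ry":0,"rz":0}]' --gripper 0.4

```text
time: 19.6
tool_pos: [522.9, 189.4, 77.9]
tcp_rot: [3.142, -0.0, 3.001]
contact_force: [-0.0, 0.2, 1.0]
grip_width: 49.4
finger_force: 0.0
```

carry_out --plan '[{"tx":-4,"ty":0.6,"tz":10,"rx":0,"ry":0,"rz":0},{"tx":-8,"ty":1,"tz":15,"rx":0,"ry":0,"rz":0},{"tx":-15,"ty":2,"tz":20,"rx":0,"ry":0,"rz":0},{"tx":-25,"ty":3,"tz":20,"rx":0,"ry":0,"rz":0},{"tx":-30,"ty":4,"tz":20,"rx":0,"ry":0,"rz":0},{"tx":-30,"ty":4,"tz":20,"rx":0,"ry":0,"rz":0},{"tx":-10,"ty":0,"tz":10,"rx":0,"ry":0,"rz":0},{"tx":0,"ty":0,"tz":0,"rx":0,"ry":0,"rz":0},{"tx":0,"ty":0,"tz":0,"rx":0,"ry":0,"rz":0},{"tx":0,"ty":0,"tz":0,"rx":0,"ry":0,"rz":0}]'

```text
time: 20.6
tool_pos: [401.7, 203.7, 192.2]
tcp_rot: [-3.141, -0.001, 3.0]
contact_force: [-0.2, -0.1, 0.4]
grip_width: 54.8
finger_force: 0.0
```

carry_out --plan '[{"tx":0,"ty":0,"tz":0,"rx":0,"ry":0,"rz":0},{"tx":0,"ty":0,"tz":0,"rx":0,"ry":0,"rz":0},{"tx":0,"ty":0,"tz":0,"rx":0,"ry":0,"rz":0},{"tx":0,"ty":0,"tz":0,"rx":0,"ry":0,"rz":0},{"tx":0,"ty":0,"tz":0,"rx":0,"ry":0,"rz":0},{"tx":0,"ty":0,"tz":0,"rx":0,"ry":0,"rz":0},{"tx":0,"ty":0,"tz":0,"rx":0,"ry":0,"rz":0},{"tx":0,"ty":0,"tz":0,"rx":0,"ry":0,"rz":0},{"tx":0,"ty":0,"tz":0,"rx":0,"ry":0,"rz":0},{"tx":0,"ty":0,"tz":0,"rx":0,"ry":0,"rz":0},{"tx":0,"ty":0,"tz":0,"rx":0,"ry":0,"rz":0},{"tx":0,"ty":0,"tz":0,"rx":0,"ry":0,"rz":0}]'

```text
time: 21.8
tool_pos: [401.0, 204.0, 192.9]
tcp_rot: [3.142, 0.0, 3.001]
contact_force: [0.0, 1.1, 0.7]
grip_width: 55.0
finger_force: 0.0
```

Run:
```python
from h import *
np.set_printoptions(precision=2,suppress=True)
A=[bot.capture("scene")[:,:,::-1].copy() for _ in range(8)]
for i in(1,3,5,7):print(np.abs(A[i][200:320,180:300].astype(int)-A[0][200:320,180:300]).mean())
h=[cv2.inRange(cv2.cvtColor(a,cv2.COLOR_BGR2HSV),(24,120,80),(34,255,255))[220:330,195:300] for a in A]
print([np.argwhere(x).mean(0) for x in h])
o=bot.get_obs();print(o['time'],o['tool_pos'],o['contact_force'],o['grip_width'])
cv2.imwrite("pics/c7.png",cv2.resize(A[-1][190:330,150:320],(680,560),interpolation=cv2.INTER_CUBIC))
```

```text
1.5966435185185186
1.592337962962963
1.5847453703703704
1.5818518518518518
[array([58.61, 40.92]), array([58.6 , 40.95]), array([58.65, 41.06]), array([58.65, 40.98]), array([58.56, 40.9 ]), array([58.59, 40.94]), array([58.6 , 40.99]), array([58.65, 40.9 ])]
22.2 [401.   204.   192.93] [-0.02 -0.6   0.59] 54.91464880724915
```

View pics/c7.png

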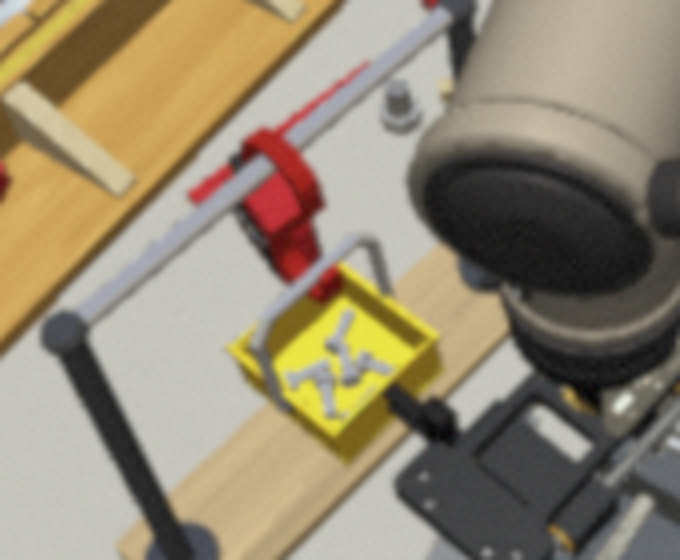

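The bin hangs still and level from the hook's lower curl, mid-rail, with the bail at about (320,270) in the crop. The gripper is clear of it.

```bash
python3 -c "
from plant import bot
print(bot.close_job())"
```

```text
the job is handed in; nothing more can be done
None
```

The red S-hook hangs mid-rail and the yellow bin hangs still and level from its lower curl, clear of the worktop. The robot is touching nothing, and I handed the job in at about 22 s of the 59 s allowed.

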